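Close the interrupted-thread vessel with its screw cap

ROBOT

A 6-joint arm with a two-finger parallel gripper is mounted at the origin on a cart in front of the work surface, level with it; the furniture and walls round the work are solid. World frame = base frame: x ahead of the robot, y to its left, z up, the work surface at z = 0. Lengths are in m, angles in degrees, forces in N, time in s.
With the tool pointing down it reaches from about 0.35 to 0.875 m from the base axis. Payload 15.5 kg.
Tool frame: the origin (TCP) lies between the finger pads; the fingertips stand robot.tcp_to_tips ahead of it and the grasp point (between the pads) lies 6 mm ahead of it (robot.tcp_to_tips is the distance from the TCP to the fingertips, in m); z points along the fingers, y is the line along which they close (so a half turn about z gives the same grasp; the last joint's range is limited). The gripper opens to 85 mm and grips with 20 to 120 N. Pads are 22 mm wide; open, the fingers measure 114 mm over their backs; the gripper's body (76 mm by 85 mm) begins 54 mm behind the grasp point. The pads swing forward as they close: fully open they stand 13 mm farther back than shut.
Start: joints at [-5.472, 28.281, 77.091, -0, 74.628, -5.472], TCP at [0.625, 0, 0.256] pointing down, gripper open.
Joint ranges: [-166.48, 166.48], [-47.26, 123.95], [12.59, 153.08], [-70.14, 250.14], [6.76, 159.57], [-176.63, 176.63]. Speed limits (degrees/s): [108.29, 108.29, 147.25, 172.46, 172.46, 172.46].

INTERFACE

Orientations are given as [roll, pitch, yaw] about the fixed x, y, z axes, in that order (R = Rz(yaw) Ry(pitch) Rx(roll)).
In Python, from plant import robot gives the robot as it stands. The module is installed in compiled form; this text tells all that it offers.
- The arm moves only by the tool apply_moves, never from a script. Its argument "plan" is a list of rows, each an object with "jaw": the opening, from 0 (shut) to 1 (fully open); "offset": the shift along the world's x, y, z in cm, a list of three; "delta_rot": the turn, a rotation vector about the world's x, y, z in rad, a list of three. A call has 1 to 10 rows; each row shifts and turns the commanded pose from where the row before left it; what a row does not reach is not made up. A row lasts 1/10 s, in which the tool goes at most 50 mm and 8.59 degrees, less where a joint would pass 70% of its speed; a pose out of reach is approached as far as the arm can. A call is refused whole if a number of a shift passes 5 or a number of a turn 0.15, either way. A call with a gripper value outside its range is refused whole. The fingers move at their own pace and stop on an object; the grip force is fixed at half the most. Time passes only in rows, so rows that do not move let the fingers close. It gives the time, the measured TCP pose, the force, the opening and the grip force at its end, in the units of the state.
- robot.read_state(): the state, without advancing time (a new reading comes with each control period).
- robot.get_image(name): name is "scene" or "side" or "wrist"; returns (picture, depth): 400x640x3 uint8, blue, green, red; 400x640 float32, m along the optical axis (not along the pixel's ray), 0 where there is no reading.
- robot.calibration(name): a dict with "vfov" (degrees; the focal length in pixels is half the picture's height over the tangent of half this angle, whatever the lens; pixels are square), "cx", "cy" (the principal point, pixels), "dist_coeffs" ([k1, k2, p1, p2, k3] as OpenCV has them; the pictures are not rectified), "rvec" (rotation vector, rad) and "tvec" (3), from world to camera coordinates, as OpenCV has them; the wrist camera has in their place "mount" (4x4, takes a point from camera to tool coordinates, whose origin is the TCP and whose axes are the flange's). Camera axes: x right, y down, z forward; pixel columns grow to the right and rows downward; lengths in m; the calibration is good to about 2 mm. A picture is of the moment at which its call begins: read the wrist's pose just before it. calibration takes no time and is no camera call.
- robot.job_done(): hands the job in; it is judged then, once.
Trained networks look in the newest picture that a camera, given by its name, has taken for a name from the list of things; names that differ only in an ending like _2 or _b are one class to them, and where a whole thing is asked for, a point or a joint stands for the part that bears it (a point fixed in the world has none). Each returns a list of dicts, best first, with "p" (0 to 1); they miss things now and then, are a little off and sometimes report something else, mostly with a low value. They report only what shows in the picture. A call takes as long as a camera call.
- robot.masks_of(camera, name): "mask" (400x640 bool, what is visible of it) and "box" ([centre column, centre row, width, height] in pixels, round what is visible of it).
The state is a dict: "time": time; "qpos": joint angles; "qd": joint speeds; "tau": joint torques, N m; "position": TCP position; "ee_rot": TCP orientation; "ft_force": force on the tool from outside, world axes, zero at the start; "torque": the same for the moment, N m; "width": opening from 0.0 (shut) to 1.0 (fully open); "finger_force": force on a finger pad.
Only numpy, scipy, OpenCV 4.12 (cv2) and the standard library are available. Lean on these libraries where they do the work, as an engineer would, in place of code of your own. Each camera call takes 0.05 s, during which the arm holds its last target. There are 200 camera calls.

TASK

Close the small steel vessel: put the ribbed white cap on its neck, turn it backwards (anticlockwise from above) until its pins drop into the gaps of the thread, then screw it down clockwise fully home and let go. Be gentle: do not force cap or thread, and leave the glassware, vial and timer where they stand.

Things in the scene. Friction and masses are not known exactly. Their poses are not given: they have to be found in the camera images.
- cap_center (a point): Ribbed round white screw cap, 50 mm diameter, 26 mm tall, about 60 g, standing mouth down on the worktop; the point is its centre, half-way up, z up its axis. The outside is the same all round: it can be gripped at any yaw.
- cap: The same cap; origin at the centre of its lower rim. Open below, bore 44 mm, ceiling 22 mm above the rim. Four steel pins 3.6 mm thick, 90 degrees apart, stick inwards from the wall to 18 mm from the axis; their undersides are 2.5 mm above the lower rim.
- vessel: Steel vessel fixed to the worktop, origin on its upright axis at the worktop. Round foot 90 mm diameter, 12 mm high, with four screw heads (to 16 mm), a flange of 56 mm to 18 mm height, then a body 43 mm in diameter (slimmer than the cap) up to the threaded neck.
- vessel_mouth (a point): Point on the neck's axis level with the tops of its thread ridges, 80 mm above the worktop. The neck core is 34 mm in diameter; its coned tip ends 5.5 mm above this point. Height of the cap's centre above this point: +13.0 mm with the pins on the stop blocks, +10.5 mm on the ridge tops, +2.7 mm dropped in the gaps, -1.3 mm fully home.
- gap_floor (a point): Point on the neck's axis, level with the floor of the thread's gaps, 7.8 mm below vessel_mouth. The thread (41 mm diameter) repeats every 90 degrees; clockwise from above: stop block of 8 degrees standing 2.5 mm above the ridge tops, gap of 24 degrees, ridge of 58 degrees with a level top. Where the gaps stand differs each time and from no listed orientation: find them by feel.
- channel_end (a point): Point on the neck's axis, level with the channel floor at its end, 11.8 mm below vessel_mouth. Under each ridge a channel leads from the gap clockwise, sloping down 4 mm to the next stop block; a pin has 1.3 mm vertical play in it. On the ridges at most 80 degrees backwards make the cap drop, then 50 to 70 clockwise bring it home; clockwise on top it only jams against the blocks.
- flask: Bystander: conical flask with a rubber stopper, 75 mm wide, 114 mm tall; origin under its centre.
- vial: Bystander: small screw-cap vial, 25 mm wide, 60 mm tall; origin under its centre.
- clock: Bystander: flat bench timer, 62 x 66 x 18 mm; origin under its centre.
- beaker: Bystander: glass beaker with spout, 78 mm wide, 92 mm tall; origin under its centre.

How it is judged:
By the outcome, as a careful person would: the job done as asked, in the order asked, and still so for the second after the job is handed in, with the robot touching nothing.
It also fails if it takes over 72 s, if anything falls off the work surface, if the arm or the gripper's body presses on something with over 40 N, if the wrist force passes 120 N, or if a joint passes its speed limit or range.

## Working session

There is one attempt and no reset: what is moved stays moved. The work goes in short steps, Python scripts to look and compute and a tool call to move; the robot and the scene stay as the last step left them, time stands still between calls to the robot, and variables do not carry over. Pictures are saved under pics/ and viewed, at most 10 in all, crops included, and the job is handed in when it is done.

Besides the shell and the picture viewer there is one more tool, called as name(argument=value, ...) on one line, values as JSON. apply_moves: Moves the arm, as the interface text tells. Its arguments: {"type":"object","properties":{"plan":{"type":"array","items":{"type":"object","properties":{"jaw":{"type":"number"},"offset":{"type":"array","items":{"type":"number"}},"delta_rot":{"type":"array","items":{"type":"number"}}}}}},"required":["plan"]}

```bash
mkdir -p pics; cat > h.py <<'E'
import numpy as np, cv2
from plant import robot
from scipy.spatial.transform import Rotation as R
def cam(name):
    c=robot.calibration(name); f=200/np.tan(np.radians(c["vfov"])/2)
    K=np.array([[f,0,c["cx"]],[0,f,c["cy"]],[0,0,1]]); d=np.array(c["dist_coeffs"],float)
    if "mount" in c:
        s=robot.read_state(); T=np.eye(4); T[:3,:3]=R.from_euler("xyz",s["ee_rot"],degrees=True).as_matrix(); T[:3,3]=s["position"]
        T=T@np.array(c["mount"])
    else:
        M=np.eye(4); M[:3,:3]=cv2.Rodrigues(np.array(c["rvec"],float))[0]; M[:3,3]=np.ravel(c["tvec"]); T=np.linalg.inv(M)
    return K,d,T
def pts(name,mask,depth):
    K,d,T=cam(name); v,u=np.nonzero(mask&(depth>0)); z=depth[v,u]
    n=cv2.undistortPoints(np.c_[u,v].astype(np.float64)[:,None],K,d)[:,0]
    P=np.c_[n*z[:,None],z]; return P@T[:3,:3].T+T[:3,3]
def circ(P):
    A=np.c_[2*P[:,:2],np.ones(len(P))]; s=np.linalg.lstsq(A,(P[:,:2]**2).sum(1),rcond=None)[0]
    return s[0],s[1],np.sqrt(s[2]+s[0]**2+s[1]**2)
E
python3 - <<'E'
from h import *
print(robot.tcp_to_tips, robot.read_state())
for n in ["scene","side","wrist"]:
    im,dp=robot.get_image(n); cv2.imwrite(f"pics/{n}.png",im)
    for t in ["cap","vessel","flask","vial","clock","beaker"]:
        for r in robot.masks_of(n,t)[:2]:
            P=pts(n,r["mask"],dp)
            if len(P)<20: continue
            print(n,t,round(r["p"],2),np.round(r["box"]),"lo",np.percentile(P,2,0).round(3),"hi",np.percentile(P,98,0).round(3),len(P))
            if t in("cap","vessel"):
                for zz in ([.026] if t=="cap" else [.08,.0855]):
                    Q=P[abs(P[:,2]-zz)<.003]
                    if len(Q)>10: print("  top",zz,Q.mean(0).round(4),len(Q),Q.min(0).round(3),Q.max(0).round(3))
E
```

```text
0.025 {'time': 0.0, 'qpos': array([-5.47063419e+00,  2.83141520e+01,  7.71274538e+01, -4.90438688e-04,
        7.46259189e+01, -5.47283286e+00]), 'qd': array([-0.05856931, -0.0163826 ,  0.12905308, -0.02184342, -0.09826833,
        0.0175639 ]), 'tau': array([-2.68344644e-03, -8.82162237e+01, -3.83866239e+01, -4.40739132e-04,
        1.02696815e-02,  1.38197843e-04]), 'position': array([6.24681807e-01, 4.32401170e-05, 2.55706258e-01]), 'ee_rot': array([-1.79932738e+02, -5.96951175e-03,  9.00023255e+01]), 'ft_force': array([-0.52874907, -0.14675248,  0.73598326]), 'torque': array([ 0.00454591, -0.00347764, -0.00034009]), 'finger_force': 0.0, 'width': 0.9985256566906319}
scene cap 0.52 [298. 238.  23.  20.] lo [ 0.459 -0.258 -0.001] hi [ 0.504 -0.211  0.029] 367
  top 0.026 [ 0.4829 -0.2337  0.0258] 212 [ 0.46  -0.258  0.023] [ 0.508 -0.207  0.029]
scene vessel 0.82 [257. 209.  32.  39.] lo [ 0.413 -0.137  0.002] hi [ 0.491 -0.061  0.086] 863
  top 0.08 [ 0.4515 -0.0995  0.0802] 58 [ 0.434 -0.114  0.077] [ 0.473 -0.075  0.083]
  top 0.0855 [ 0.4533 -0.0965  0.0849] 70 [ 0.434 -0.112  0
[... 1276 characters left out ...]
 lo [ 0.393 -0.478  0.005] hi [ 0.46  -0.408  0.09 ] 1418
wrist cap 0.83 [230. 326.  26.  21.] lo [ 0.482 -0.233  0.002] hi [ 0.511 -0.205  0.026] 274
  top 0.026 [ 0.5056 -0.2169  0.0249] 27 [ 0.499 -0.229  0.023] [ 0.51  -0.209  0.027]
wrist vessel 0.79 [187. 249.  82.  78.] lo [ 0.413 -0.104  0.001] hi [ 0.499 -0.048  0.087] 3378
  top 0.08 [ 0.4569 -0.0834  0.0807] 302 [ 0.435 -0.111  0.077] [ 0.475 -0.072  0.083]
  top 0.0855 [ 0.4572 -0.0897  0.0854] 564 [ 0.439 -0.107  0.083] [ 0.474 -0.075  0.088]
wrist vial 0.59 [331. 321.  12.  24.] lo [ 0.634 -0.202  0.003] hi [ 0.656 -0.193  0.05 ] 350
wrist clock 0.66 [353. 206.  48.  53.] lo [ 0.64  -0.069  0.01 ] hi [ 0.697 -0.006  0.019] 2359
```

View pics/wrist.png

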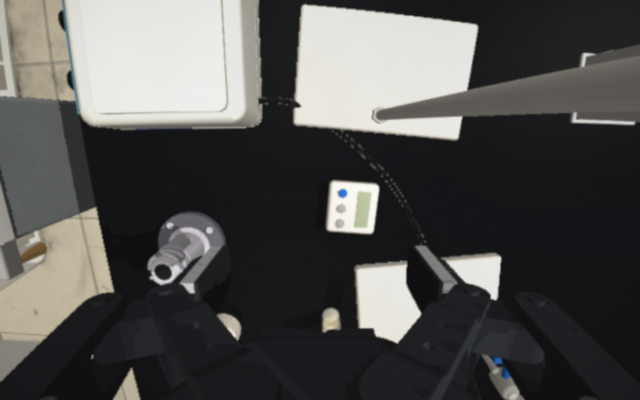

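```bash
python3 -c "
from h import *
print(np.round(robot.calibration('wrist')['mount'],3)); K,d,T=cam('wrist'); print(T.round(3),K)"
```

```text
[[ 0.    -0.966 -0.258  0.065]
 [ 1.     0.     0.001  0.002]
 [-0.001 -0.258  0.966 -0.118]
 [ 0.     0.     0.     1.   ]]
[[ 1.     0.     0.001  0.627]
 [ 0.    -0.966 -0.258  0.065]
 [ 0.001  0.258 -0.966  0.374]
 [ 0.     0.     0.     1.   ]] [[295.10359766   0.         318.05639527]
 [  0.         295.10359766 201.92075871]
 [  0.           0.           1.        ]]
```

apply_moves(plan=[{"jaw": 1, "offset": [-2, -1, 0], "delta_rot": [0, 0, 0]}, {"jaw": 1, "offset": [-2.5, -1.3, 0], "delta_rot": [0, 0, 0]}, {"jaw": 1, "offset": [-3, -1.7, 0], "delta_rot": [0, 0, 0]}, {"jaw": 1, "offset": [-3.5, -1.8, 0], "delta_rot": [0, 0, 0]}, {"jaw": 1, "offset": [-3.1, -1.7, 0], "delta_rot": [0, 0, 0]}, {"jaw": 1, "offset": [-2, -1.0, 0], "delta_rot": [0, 0, 0]}, {"jaw": 1, "offset": [-1, -0.5, 0], "delta_rot": [0, 0, 0]}, {"jaw": 1, "offset": [0, 0, 0], "delta_rot": [0, 0, 0]}, {"jaw": 1, "offset": [0, 0, 0], "delta_rot": [0, 0, 0]}])

```text
time: 1.95
position: [0.455, -0.0899, 0.2565]
ee_rot: [179.9, 0.0, 90.0]
ft_force: [-0.3, -0.0, -0.0]
width: 0.998
finger_force: 0.0
```

```bash
cat > look.py <<'E'
from h import *
import sys
s=robot.read_state(); print(s["time"],s["position"],s["ee_rot"],s["qpos"].round(1))
im,dp=robot.get_image("wrist"); cv2.imwrite(f"pics/{sys.argv[1]}.png",im)
K,d,T=cam("wrist")
for t,zs in (("vessel",(.08,.0855,.018,.012)),("cap",(.026,))):
    for r in robot.masks_of("wrist",t)[:2]:
        P=pts("wrist",r["mask"],dp); print(t,round(r["p"],2),np.round(r["box"]),len(P))
        for z in zs:
            Q=P[abs(P[:,2]-z)<.0025]
            if len(Q)>10:
                h=cv2.convexHull(Q[:,:2].astype(np.float32))[:,0]
                print("  z",z,len(Q),"mean",Q.mean(0).round(4),"mid",((Q.min(0)+Q.max(0))/2).round(4),"ext",np.ptp(Q,axis=0).round(4),"hullcirc",np.round(circ(h),4))
E
python3 look.py v1
```

```text
1.95 [ 0.45496459 -0.08990514  0.25647576] [1.79946886e+02 5.66167185e-03 8.99911374e+01] [-18.6  15.3  98.9   0.   65.7 -18.6]
vessel 0.78 [316. 177.  72.  75.] 3910
  z 0.08 390 mean [ 0.4564 -0.0891  0.0805] mid [ 0.4564 -0.0911  0.0801] ext [0.04   0.0408 0.0048] hullcirc [ 0.4563 -0.0911  0.0204]
  z 0.0855 721 mean [ 0.4563 -0.0904  0.0855] mid [ 0.4563 -0.0905  0.0855] ext [0.0334 0.0353 0.0049] hullcirc [ 0.4556 -0.0904  0.0178]
  z 0.018 481 mean [ 0.4559 -0.0798  0.0176] mid [ 0.456  -0.0916  0.018 ] ext [0.0653 0.0638 0.0049] hullcirc [ 0.4563 -0.0916  0.0396]
  z 0.012 1873 mean [ 0.4564 -0.0843  0.0121] mid [ 0.4564 -0.0918  0.012 ] ext [0.089  0.0875 0.0049] hullcirc [ 0.4563 -0.0914  0.0442]
cap 0.59 [340. 280.  34.  40.] 1234
  z 0.026 971 mean [ 0.4851 -0.2285  0.0266] mid [ 0.4855 -0.2292  0.0261] ext [0.0466 0.0487 0.0048] hullcirc [ 0.4854 -0.2296  0.0245]
cap 0.22 [462. 268.  35.  34.] 644
  z 0.026 27 mean [ 0.6385 -0.1973  0.026 ] mid [ 0.6407 -0.1992  0.0262] ext [0.0161 0.0119 0.0044] hullcirc [ 0.6436 -0.2033  0.0107]
```

apply_moves(plan=[{"jaw": 1, "offset": [0.54, -1.95, 0]}, {"jaw": 1, "offset": [0.5, -3, 0]}, {"jaw": 1, "offset": [1, -4, 0]}, {"jaw": 1, "offset": [0.5, -3, 0]}, {"jaw": 1, "offset": [0.5, -2, 0]}, {"jaw": 1, "offset": [0, 0, 0]}, {"jaw": 1, "offset": [0, 0, 0]}])

```text
$.plan[0]: bad value
```

```bash
python3 look.py c1
```

```text
2.1 [ 0.4549224  -0.08968274  0.25619947] [1.79982530e+02 1.54134897e-03 9.00416240e+01] [-18.5  15.3  99.    0.   65.7 -18.6]
vessel 0.64 [317. 178.  70.  73.] 3947
  z 0.08 387 mean [ 0.456  -0.0899  0.0807] mid [ 0.4559 -0.0914  0.0801] ext [0.04   0.0401 0.0047] hullcirc [ 0.4558 -0.0914  0.0203]
  z 0.0855 716 mean [ 0.4557 -0.0907  0.0855] mid [ 0.4557 -0.0921  0.0854] ext [0.0354 0.0342 0.0047] hullcirc [ 0.4562 -0.092   0.0181]
  z 0.018 492 mean [ 0.4559 -0.0799  0.0177] mid [ 0.4565 -0.0915  0.018 ] ext [0.0653 0.0638 0.0049] hullcirc [ 0.4561 -0.0914  0.0397]
  z 0.012 1877 mean [ 0.4557 -0.0844  0.0122] mid [ 0.4557 -0.0917  0.012 ] ext [0.089  0.0876 0.0048] hullcirc [ 0.4558 -0.0917  0.0442]
cap 0.58 [341. 280.  38.  42.] 1251
  z 0.026 983 mean [ 0.4844 -0.2288  0.0268] mid [ 0.4843 -0.2299  0.026 ] ext [0.0479 0.0504 0.005 ] hullcirc [ 0.4846 -0.2298  0.0248]
```

delta_rot is required. Vessel ≈ (0.4560, -0.0914).

apply_moves(plan=[{"jaw": 1, "offset": [0.5, -2, 0], "delta_rot": [0, 0, 0]}, {"jaw": 1, "offset": [0.5, -3, 0], "delta_rot": [0, 0, 0]}, {"jaw": 1, "offset": [1, -4, 0], "delta_rot": [0, 0, 0]}, {"jaw": 1, "offset": [0.5, -3, 0], "delta_rot": [0, 0, 0]}, {"jaw": 1, "offset": [0.5, -2, 0], "delta_rot": [0, 0, 0]}, {"jaw": 1, "offset": [0, 0, 0], "delta_rot": [0, 0, 0]}, {"jaw": 1, "offset": [0, 0, 0], "delta_rot": [0, 0, 0]}])

```text
time: 2.95
position: [0.484, -0.2296, 0.256]
ee_rot: [-180.0, -0.0, 90.0]
ft_force: [-0.5, 0.3, 0.5]
width: 1.002
finger_force: 0.0
```

```bash
python3 look.py c1
```

```text
2.95 [ 0.48395569 -0.22963017  0.25599448] [-1.79968441e+02 -3.67492584e-02  8.99755499e+01] [-31.8  21.1  89.7   0.   69.2 -31.8]
vessel 0.75 [292.  59.  76.  85.] 4984
  z 0.08 499 mean [ 0.4566 -0.0928  0.0808] mid [ 0.4559 -0.0914  0.0801] ext [0.0406 0.041  0.0049] hullcirc [ 0.4556 -0.0914  0.0205]
  z 0.0855 1035 mean [ 0.4556 -0.092   0.0858] mid [ 0.4553 -0.0906  0.0855] ext [0.0348 0.0339 0.0049] hullcirc [ 0.4551 -0.0908  0.018 ]
  z 0.018 625 mean [ 0.4611 -0.1033  0.018 ] mid [ 0.4555 -0.097   0.018 ] ext [0.0662 0.0637 0.005 ] hullcirc [ 0.457  -0.093   0.0387]
  z 0.012 2163 mean [ 0.458  -0.0979  0.0126] mid [ 0.455  -0.0911  0.0122] ext [0.0858 0.0885 0.0046] hullcirc [ 0.4553 -0.0916  0.044 ]
cap 0.78 [318. 178.  46.  44.] 1421
  z 0.026 1282 mean [ 0.4858 -0.2285  0.0271] mid [ 0.4856 -0.2287  0.0261] ext [0.0506 0.0499 0.0049] hullcirc [ 0.4859 -0.229   0.0249]
```

View pics/c1.png

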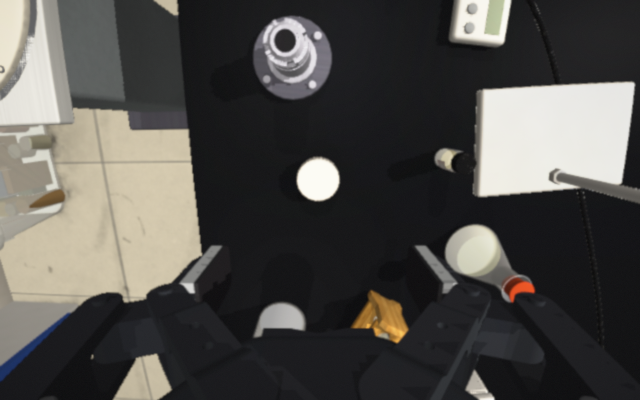

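apply_moves(plan=[{"jaw": 1, "offset": [0.1, 0.06, -2.5], "delta_rot": [0, 0, 0]}, {"jaw": 1, "offset": [0.05, 0, -3.5], "delta_rot": [0, 0, 0]}, {"jaw": 1, "offset": [0, 0, -4], "delta_rot": [0, 0, 0]}, {"jaw": 1, "offset": [0, 0, -4], "delta_rot": [0, 0, 0]}, {"jaw": 1, "offset": [0, 0, -3.5], "delta_rot": [0, 0, 0]}, {"jaw": 1, "offset": [0, 0, -2.5], "delta_rot": [0, 0, 0]}, {"jaw": 1, "offset": [0, 0, -1.5], "delta_rot": [0, 0, 0]}, {"jaw": 1, "offset": [0, 0, -1], "delta_rot": [0, 0, 0]}, {"jaw": 1, "offset": [0, 0, -0.3], "delta_rot": [0, 0, 0]}, {"jaw": 1, "offset": [0, 0, 0], "delta_rot": [0, 0, 0]}])

```text
time: 4.1
position: [0.4857, -0.2292, 0.0286]
ee_rot: [180.0, 0.0, 90.0]
ft_force: [0.0, -0.1, -0.0]
width: 1.004
finger_force: 0.0
```

apply_moves(plan=[{"jaw": 0.7, "offset": [0, 0, -0.1], "delta_rot": [0, 0, 0]}, {"jaw": 0.62, "offset": [0, 0, 0], "delta_rot": [0, 0, 0]}, {"jaw": 0.5, "offset": [0, 0, 0], "delta_rot": [0, 0, 0]}, {"jaw": 0.4, "offset": [0, 0, 0], "delta_rot": [0, 0, 0]}, {"jaw": 0.3, "offset": [0, 0, 0], "delta_rot": [0, 0, 0]}, {"jaw": 0, "offset": [0, 0, 0], "delta_rot": [0, 0, 0]}, {"jaw": 0, "offset": [0, 0, 0], "delta_rot": [0, 0, 0]}])

```text
time: 4.8
position: [0.4858, -0.2296, 0.0283]
ee_rot: [179.9, 0.0, 90.0]
ft_force: [-2.1, 2.4, 14.5]
width: 0.565
finger_force: 59.5
```

```bash
python3 - <<'E'
from h import *
print(robot.read_state())
for n in ("wrist","scene","side"):
    im,dp=robot.get_image(n); cv2.imwrite(f"pics/g_{n}.png",im)
    for r in robot.masks_of(n,"cap")[:1]:
        P=pts(n,r["mask"],dp); Q=P[abs(P[:,2]-.026)<.004]; print(n,r["p"],r["box"],len(Q),len(Q)>10 and np.r_[Q.min(0),Q.max(0)].round(4))
E
```

```text
{'time': 4.8, 'qpos': array([-3.16636250e+01,  4.02145834e+01,  1.01094476e+02,  7.38987061e-03,
        3.86183806e+01, -3.16548969e+01]), 'qd': array([-0.00313575, -0.04119182, -0.01776169,  0.02163042, -0.05689016,
       -0.06240776]), 'tau': array([ -0.25097505, -77.46542931, -16.59334838,  -0.19866073,
        -0.93934603,  -0.15976698]), 'position': array([ 0.48580133, -0.22955842,  0.02829865]), 'ee_rot': array([1.79935811e+02, 3.41474513e-02, 8.99854818e+01]), 'ft_force': array([-2.055504  ,  2.42842546, 14.48403147]), 'torque': array([ 0.2825585 ,  0.40435655, -0.16282888]), 'finger_force': 59.46253716945648, 'width': 0.5651248778160826}
wrist 0.63 [317.8, 261.6, 104.7, 112.1] 8650 [ 0.4632 -0.2554  0.022   0.5116 -0.2045  0.0295]
scene 0.79 [300.9, 236.4, 20.7, 17.5] 179 [ 0.4612 -0.2584  0.0222  0.5096 -0.2138  0.0296]
side 0.87 [366.7, 234.9, 22.8, 24.3] 179 [ 0.4641 -0.252   0.022   0.5066 -0.2043  0.0283]
```

apply_moves(plan=[{"jaw": 0, "offset": [0, 0, 1], "delta_rot": [0, 0, 0]}, {"jaw": 0, "offset": [0, 0, 2.5], "delta_rot": [0, 0, 0]}, {"jaw": 0, "offset": [0, 0, 3.5], "delta_rot": [0, 0, 0]}, {"jaw": 0, "offset": [0, 0, 2.5], "delta_rot": [0, 0, 0]}, {"jaw": 0, "offset": [0, 0, 1.2], "delta_rot": [0, 0, 0]}, {"jaw": 0, "offset": [-0.5, 2.3, 0], "delta_rot": [0, 0, 0]}, {"jaw": 0, "offset": [-1, 4, 0], "delta_rot": [0, 0, 0]}, {"jaw": 0, "offset": [-1, 4.5, 0], "delta_rot": [0, 0, 0]}, {"jaw": 0, "offset": [-0.5, 3, 0], "delta_rot": [0, 0, 0]}, {"jaw": 0, "offset": [0, 0, 0], "delta_rot": [0, 0, 0]}])

```text
time: 6.1
position: [0.4537, -0.0882, 0.1341]
ee_rot: [-179.9, -0.1, 90.2]
ft_force: [-0.3, -0.7, -1.1]
width: 0.56
finger_force: 62.1
```

```bash
python3 - <<'E'
from h import *
s=robot.read_state(); print(s["position"],s["ft_force"],s["torque"],s["width"],s["finger_force"])
out=[]
for n in ("wrist","scene","side"):
    im,dp=robot.get_image(n); cv2.imwrite(f"pics/l_{n}.png",im)
    if n!="wrist": out.append(cv2.resize(im[150:300,200:420] if n=="scene" else im[150:310,260:480],(780,300*780//440 if 0 else 290)))
    for r in robot.masks_of(n,"cap")[:1]:
        P=pts(n,r["mask"],dp); print(n,r["p"],np.round(r["box"]),np.percentile(P,2,0).round(4),np.percentile(P,98,0).round(4))
        zt=np.percentile(P[:,2],97); Q=P[abs(P[:,2]-zt)<.003]; h=cv2.convexHull(Q[:,:2].astype(np.float32))[:,0]; print(zt,circ(h))
    for r in robot.masks_of(n,"vessel")[:1]:
        P=pts(n,r["mask"],dp); Q=P[P[:,2]>.025]; print(" v",np.round(r["box"]),np.percentile(Q,2,0).round(4),np.percentile(Q,98,0).round(4))
cv2.imwrite("pics/l2.png",np.vstack(out))
E
```

```text
[ 0.45370511 -0.08818513  0.13405558] [-0.26779285 -0.68101686 -1.13900576] [-0.04600884  0.03353135 -0.00136735] 0.5596959527615991 62.106737941503525
wrist 0.9 [319. 264. 105. 115.] [ 0.4354 -0.1126  0.1121] [ 0.4789 -0.0669  0.134 ]
0.13387944542794072 (np.float64(0.4572132298560972), np.float64(-0.09144766343971286), np.float64(0.024761666523217752))
 v [317. 191. 104.  80.] [ 0.4402 -0.0845  0.0264] [ 0.4763 -0.0734  0.1087]
scene 0.68 [255. 184.  21.  18.] [ 0.4322 -0.119   0.1083] [ 0.4768 -0.0737  0.1351]
0.13454585767867216 (np.float64(0.4557983093878659), np.float64(-0.09757290389451911), np.float64(0.0241752898224926))
 v [256. 209.  30.  34.] [ 0.4331 -0.1161  0.0261] [ 0.4703 -0.0825  0.087 ]
side 0.87 [356. 215.  30.  28.] [ 4.325e-01 -2.640e-01  1.000e-04] [ 0.5117 -0.0654  0.1323]
0.13218806687850465 (np.float64(0.4551517653165888), np.float64(-0.08981108532173353), np.float64(0.02471285730347691))
 v [353. 262.  48.  59.] [ 0.4323 -0.0964  0.0266] [ 0.4677 -0.0678  0.0853]
```

View pics/l2.png

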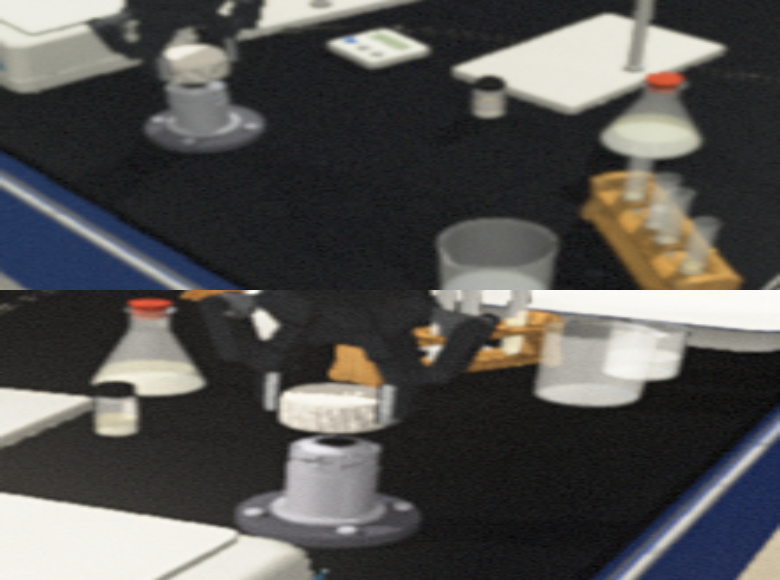

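apply_moves(plan=[{"jaw": 0, "offset": [0, 0, 0], "delta_rot": [0, 0, 0]}, {"jaw": 0, "offset": [0, 0, 0], "delta_rot": [0, 0, 0]}, {"jaw": 0, "offset": [0, 0, 0], "delta_rot": [0, 0, 0]}])

```text
time: 6.85
position: [0.4555, -0.0915, 0.1343]
ee_rot: [180.0, 0.0, 90.0]
ft_force: [0.0, 0.8, -1.1]
width: 0.562
finger_force: 62.1
```

```bash
python3 - <<'E'
from h import *
from scipy.optimize import least_squares
s=robot.read_state(); print(s["time"],s["position"],s["ee_rot"],s["ft_force"])
def fit(P,r):
    h=cv2.convexHull(P[:,:2].astype(np.float32))[:,0]
    f=least_squares(lambda c:np.hypot(*(h-c).T)-r,h.mean(0),loss="soft_l1",f_scale=.001); return f.x.round(4)
for n in ("wrist","scene","side"):
    im,dp=robot.get_image(n)
    P=pts(n,np.ones(dp.shape,bool),dp); P=P[np.hypot(P[:,0]-.4557,P[:,1]+.0914)<.033]
    # visible side surfaces: fit cylinders
    for lab,z0,z1,r in (("cap",.112,.13,.025),("body",.022,.06,.0215),("top",.1295,.137,None)):
        Q=P[(P[:,2]>z0)&(P[:,2]<z1)]
        if len(Q)<30: continue
        if r is None: print(n,lab,len(Q),fit(Q,.025)); continue
        f=least_squares(lambda c:np.hypot(Q[:,0]-c[0],Q[:,1]-c[1])-r,[.4557,-.0914],loss="soft_l1",f_scale=.001)
        print(n,lab,len(Q),f.x.round(4))
E
```

```text
6.85 [ 0.45550918 -0.09147634  0.13427879] [1.79998837e+02 1.86068955e-03 8.99940847e+01] [ 0.04863062  0.83125915 -1.09768684]
wrist cap 1422 [ 0.4571 -0.0919]
wrist body 502 [ 0.4559 -0.0917]
wrist top 8974 [ 0.4563 -0.0916]
scene cap 139 [ 0.4557 -0.0931]
scene body 179 [ 0.455 -0.093]
scene top 183 [ 0.4575 -0.0961]
side cap 368 [ 0.455 -0.09 ]
side body 508 [ 0.4536 -0.0902]
side top 348 [ 0.4562 -0.0876]
```

apply_moves(plan=[{"jaw": 0, "offset": [-0.08, 0, -0.5], "delta_rot": [0, 0, 0]}, {"jaw": 0, "offset": [0, 0, -0.7], "delta_rot": [0, 0, 0]}, {"jaw": 0, "offset": [0, 0, -0.6], "delta_rot": [0, 0, 0]}, {"jaw": 0, "offset": [0, 0, -0.4], "delta_rot": [0, 0, 0]}, {"jaw": 0, "offset": [0, 0, -0.15], "delta_rot": [0, 0, 0]}, {"jaw": 0, "offset": [0, 0, 0], "delta_rot": [0, 0, 0]}, {"jaw": 0, "offset": [0, 0, 0], "delta_rot": [0, 0, 0]}])

```text
time: 7.7
position: [0.4548, -0.0914, 0.1108]
ee_rot: [180.0, 0.0, 90.0]
ft_force: [-0.1, 1.0, -0.9]
width: 0.565
finger_force: 62.1
```

No contact yet; step down in small increments.

apply_moves(plan=[{"jaw": 0, "offset": [0, 0, -0.1], "delta_rot": [0, 0, 0]}, {"jaw": 0, "offset": [0, 0, -0.1], "delta_rot": [0, 0, 0]}, {"jaw": 0, "offset": [0, 0, -0.1], "delta_rot": [0, 0, 0]}, {"jaw": 0, "offset": [0, 0, 0], "delta_rot": [0, 0, 0]}, {"jaw": 0, "offset": [0, 0, 0], "delta_rot": [0, 0, 0]}])

```text
time: 8.2
position: [0.4547, -0.0914, 0.1078]
ee_rot: [-180.0, -0.0, 90.0]
ft_force: [0.1, -0.3, -0.2]
width: 0.566
finger_force: 62.1
```

apply_moves(plan=[{"jaw": 0, "offset": [0, 0, -0.1], "delta_rot": [0, 0, 0]}, {"jaw": 0, "offset": [0, 0, -0.05], "delta_rot": [0, 0, 0]}, {"jaw": 0, "offset": [0, 0, -0.05], "delta_rot": [0, 0, 0]}, {"jaw": 0, "offset": [0, 0, 0], "delta_rot": [0, 0, 0]}, {"jaw": 0, "offset": [0, 0, 0], "delta_rot": [0, 0, 0]}])

```text
time: 8.7
position: [0.4547, -0.0914, 0.1058]
ee_rot: [-180.0, -0.0, 90.0]
ft_force: [0.1, 0.2, -0.3]
width: 0.564
finger_force: 62.3
```

apply_moves(plan=[{"jaw": 0, "offset": [0, 0, -0.05], "delta_rot": [0, 0, 0]}, {"jaw": 0, "offset": [0, 0, -0.05], "delta_rot": [0, 0, 0]}, {"jaw": 0, "offset": [0, 0, 0], "delta_rot": [0, 0, 0]}, {"jaw": 0, "offset": [0, 0, 0], "delta_rot": [0, 0, 0]}])

```text
time: 9.1
position: [0.4548, -0.0914, 0.1052]
ee_rot: [180.0, 0.0, 90.0]
ft_force: [-3.1, -0.2, 12.1]
width: 0.563
finger_force: 63.5
```

apply_moves(plan=[{"jaw": 0, "offset": [0, 0, 0], "delta_rot": [0, 0, 0.05]}, {"jaw": 0, "offset": [0, 0, 0], "delta_rot": [0, 0, 0.05]}, {"jaw": 0, "offset": [0, 0, 0], "delta_rot": [0, 0, 0.05]}])

```text
time: 9.4
position: [0.4548, -0.0912, 0.1052]
ee_rot: [180.0, -0.0, 98.7]
ft_force: [-1.5, 3.1, 9.7]
width: 0.567
finger_force: 63.4
```

```bash
python3 -c "
from h import *
s=robot.read_state(); print(s['position'],s['ee_rot'],s['ft_force'],s['torque'])"
```

```text
[ 0.45482936 -0.09124512  0.10515816] [ 1.79967652e+02 -5.35702867e-04  9.86998951e+01] [-1.52107733  3.07987709  9.68862123] [ 0.485439    0.32350872 -0.18670984]
```

apply_moves(plan=[{"jaw": 0, "offset": [0, 0, 0], "delta_rot": [0, 0, 0.05]}, {"jaw": 0, "offset": [0, 0, 0], "delta_rot": [0, 0, 0.05]}, {"jaw": 0, "offset": [0, 0, 0], "delta_rot": [0, 0, 0.05]}])

```text
time: 9.7
position: [0.4548, -0.0913, 0.1052]
ee_rot: [180.0, 0.0, 107.3]
ft_force: [-3.0, 3.8, 11.7]
width: 0.571
finger_force: 63.6
```

apply_moves(plan=[{"jaw": 0, "offset": [0, 0, 0], "delta_rot": [0, 0, 0.05]}, {"jaw": 0, "offset": [0, 0, 0], "delta_rot": [0, 0, 0.05]}, {"jaw": 0, "offset": [0, 0, 0], "delta_rot": [0, 0, 0.05]}])

```text
time: 10.0
position: [0.4549, -0.0912, 0.1051]
ee_rot: [180.0, 0.0, 115.9]
ft_force: [-0.2, 4.1, 6.4]
width: 0.564
finger_force: 63.0
```

apply_moves(plan=[{"jaw": 0, "offset": [0, 0, -0.02], "delta_rot": [0, 0, 0.04]}, {"jaw": 0, "offset": [0, 0, 0], "delta_rot": [0, 0, 0.04]}, {"jaw": 0, "offset": [0, 0, 0], "delta_rot": [0, 0, 0.04]}])

```text
time: 10.3
position: [0.4546, -0.0913, 0.1046]
ee_rot: [-180.0, -0.0, 122.8]
ft_force: [-1.5, 0.7, -0.8]
width: 0.566
finger_force: 62.2
```

apply_moves(plan=[{"jaw": 0, "offset": [0, 0, -0.08], "delta_rot": [0, 0, 0.03]}, {"jaw": 0, "offset": [0, 0, -0.08], "delta_rot": [0, 0, 0]}, {"jaw": 0, "offset": [0, 0, 0], "delta_rot": [0, 0, 0]}])

```text
time: 10.6
position: [0.4543, -0.0913, 0.1027]
ee_rot: [-180.0, -0.0, 124.3]
ft_force: [-2.4, -0.0, -0.8]
width: 0.57
finger_force: 62.0
```

```bash
python3 -c "
from h import *
s=robot.read_state(); print(s['position'],s['ee_rot'],s['ft_force'],s['torque'])"
```

```text
[ 0.45434706 -0.09131914  0.10273098] [-1.79968397e+02 -3.79862762e-02  1.24324716e+02] [-2.35966407 -0.01672234 -0.83580612] [0.0153473  0.36167979 0.05696266]
```

Dropping freely into the gap. Continue down to the gap floor (~TCP 0.0975).

apply_moves(plan=[{"jaw": 0, "offset": [0, 0, -0.1], "delta_rot": [0, 0, 0]}, {"jaw": 0, "offset": [0, 0, -0.1], "delta_rot": [0, 0, 0]}, {"jaw": 0, "offset": [0, 0, -0.1], "delta_rot": [0, 0, 0]}, {"jaw": 0, "offset": [0, 0, -0.1], "delta_rot": [0, 0, 0]}, {"jaw": 0, "offset": [0, 0, 0], "delta_rot": [0, 0, 0]}])

```text
time: 11.1
position: [0.4546, -0.0914, 0.0988]
ee_rot: [-180.0, -0.0, 124.4]
ft_force: [-2.0, 0.0, -1.0]
width: 0.566
finger_force: 62.1
```

apply_moves(plan=[{"jaw": 0, "offset": [0, 0, -0.06], "delta_rot": [0, 0, 0]}, {"jaw": 0, "offset": [0, 0, -0.05], "delta_rot": [0, 0, 0]}, {"jaw": 0, "offset": [0, 0, -0.03], "delta_rot": [0, 0, 0]}, {"jaw": 0, "offset": [0, 0, 0], "delta_rot": [0, 0, 0]}, {"jaw": 0, "offset": [0, 0, 0], "delta_rot": [0, 0, 0]}])

```text
time: 11.6
position: [0.4547, -0.0914, 0.0977]
ee_rot: [180.0, 0.0, 124.4]
ft_force: [-3.8, 0.5, 5.3]
width: 0.565
finger_force: 62.8
```

apply_moves(plan=[{"jaw": 0, "offset": [0, 0, 0], "delta_rot": [0, 0, -0.05]}, {"jaw": 0, "offset": [0, 0, 0], "delta_rot": [0, 0, -0.05]}, {"jaw": 0, "offset": [0, 0, -0.01], "delta_rot": [0, 0, -0.05]}])

```text
time: 11.9
position: [0.4546, -0.0915, 0.0975]
ee_rot: [-180.0, 0.0, 115.7]
ft_force: [-3.1, -0.3, 1.9]
width: 0.565
finger_force: 62.3
```

```bash
cat > st.py <<'E'
from h import *
s=robot.read_state(); print(s['position'].round(5),s['ee_rot'].round(2),s['ft_force'].round(1),s['torque'].round(2))
E
python3 st.py
```

```text
[ 0.45464 -0.09149  0.09754] [-1.8000e+02  1.0000e-02  1.1567e+02] [-3.1 -0.3  1.9] [-0.15  0.57  0.03]
```

apply_moves(plan=[{"jaw": 0, "offset": [0, 0, -0.02], "delta_rot": [0, 0, -0.05]}, {"jaw": 0, "offset": [0, 0, -0.02], "delta_rot": [0, 0, -0.05]}, {"jaw": 0, "offset": [0, 0, -0.02], "delta_rot": [0, 0, -0.05]}])

```text
time: 12.2
position: [0.4546, -0.0915, 0.0969]
ee_rot: [-180.0, 0.0, 107.1]
ft_force: [-2.6, -0.1, 0.5]
width: 0.56
finger_force: 62.3
```

```bash
python3 st.py
```

```text
[ 0.45464 -0.09146  0.09688] [-1.7999e+02  1.0000e-02  1.0708e+02] [-2.6 -0.1  0.5] [-0.08  0.73  0.05]
```

apply_moves(plan=[{"jaw": 0, "offset": [0, 0, -0.02], "delta_rot": [0, 0, -0.05]}, {"jaw": 0, "offset": [0, 0, -0.02], "delta_rot": [0, 0, -0.05]}, {"jaw": 0, "offset": [0, 0, -0.02], "delta_rot": [0, 0, -0.05]}])

```text
time: 12.5
position: [0.4547, -0.0915, 0.0963]
ee_rot: [-180.0, 0.0, 98.5]
ft_force: [-3.0, 0.1, 1.3]
width: 0.562
finger_force: 62.3
```

```bash
python3 st.py
```

```text
[ 0.45469 -0.09147  0.09629] [-1.800e+02  1.000e-02  9.848e+01] [-3.   0.1  1.3] [-0.1   0.49  0.03]
```

apply_moves(plan=[{"jaw": 0, "offset": [0, 0, -0.02], "delta_rot": [0, 0, -0.05]}, {"jaw": 0, "offset": [0, 0, -0.02], "delta_rot": [0, 0, -0.05]}, {"jaw": 0, "offset": [0, 0, -0.02], "delta_rot": [0, 0, -0.05]}])

```text
time: 12.8
position: [0.4547, -0.0915, 0.0957]
ee_rot: [180.0, 0.0, 89.9]
ft_force: [-3.2, -0.2, 1.2]
width: 0.563
finger_force: 62.3
```

```bash
python3 st.py
```

```text
[ 0.45472 -0.09146  0.09569] [1.800e+02 1.000e-02 8.988e+01] [-3.2 -0.2  1.2] [-0.1   0.55  0.05]
```

apply_moves(plan=[{"jaw": 0, "offset": [0, 0, -0.02], "delta_rot": [0, 0, -0.05]}, {"jaw": 0, "offset": [0, 0, -0.02], "delta_rot": [0, 0, -0.05]}, {"jaw": 0, "offset": [0, 0, -0.02], "delta_rot": [0, 0, -0.05]}, {"jaw": 0, "offset": [0, 0, -0.02], "delta_rot": [0, 0, -0.05]}])

```text
time: 13.2
position: [0.4548, -0.0915, 0.0949]
ee_rot: [180.0, 0.0, 78.4]
ft_force: [-3.6, -0.1, 0.4]
width: 0.568
finger_force: 62.2
```

```bash
python3 st.py
```

```text
[ 0.45483 -0.09149  0.09489] [1.7998e+02 1.0000e-02 7.8430e+01] [-3.6 -0.1  0.4] [-0.02  0.5   0.04]
```

apply_moves(plan=[{"jaw": 0, "offset": [0, 0, -0.025], "delta_rot": [0, 0, -0.05]}, {"jaw": 0, "offset": [0, 0, -0.025], "delta_rot": [0, 0, -0.05]}, {"jaw": 0, "offset": [0, 0, -0.02], "delta_rot": [0, 0, -0.04]}])

```text
time: 13.5
position: [0.4548, -0.0915, 0.0943]
ee_rot: [180.0, 0.0, 70.4]
ft_force: [-3.7, 0.2, 4.3]
width: 0.565
finger_force: 62.5
```

```bash
python3 st.py
```

```text
[ 0.45479 -0.09149  0.09425] [1.7999e+02 1.0000e-02 7.0410e+01] [-3.7  0.2  4.3] [-0.09  0.65  0.07]
```

apply_moves(plan=[{"jaw": 0, "offset": [0, 0, -0.015], "delta_rot": [0, 0, -0.04]}, {"jaw": 0, "offset": [0, 0, -0.015], "delta_rot": [0, 0, -0.04]}])

```text
time: 13.7
position: [0.4548, -0.0915, 0.094]
ee_rot: [180.0, 0.0, 65.8]
ft_force: [-4.1, -0.4, 4.2]
width: 0.569
finger_force: 62.5
```

```bash
python3 st.py
```

```text
[ 0.4548  -0.09151  0.094  ] [179.98   0.    65.85] [-4.1 -0.4  4.2] [-0.02  0.64  0.15]
```

apply_moves(plan=[{"jaw": 0, "offset": [0, 0, -0.015], "delta_rot": [0, 0, -0.03]}, {"jaw": 0, "offset": [0, 0, -0.01], "delta_rot": [0, 0, -0.03]}])

```text
time: 13.9
position: [0.4545, -0.0914, 0.0938]
ee_rot: [-180.0, 0.0, 62.5]
ft_force: [-6.6, 0.3, 10.5]
width: 0.567
finger_force: 62.4
```

```bash
python3 st.py
```

```text
[ 0.4545  -0.09142  0.09381] [-1.7999e+02  2.0000e-02  6.2460e+01] [-6.6  0.3 10.5] [0.   1.04 0.73]
```

apply_moves(plan=[{"jaw": 0, "offset": [0, 0, 0], "delta_rot": [0, 0, -0.015]}, {"jaw": 0, "offset": [0, 0, 0], "delta_rot": [0, 0, 0]}, {"jaw": 0, "offset": [0, 0, 0], "delta_rot": [0, 0, 0]}])

```text
time: 14.2
position: [0.4545, -0.0914, 0.0938]
ee_rot: [-180.0, 0.0, 61.7]
ft_force: [-5.3, -0.7, 8.6]
width: 0.56
finger_force: 62.2
```

```bash
python3 st.py
```

```text
[ 0.45446 -0.0914   0.09382] [-1.7999e+02  2.0000e-02  6.1680e+01] [-5.3 -0.7  8.6] [-0.03  0.98  0.73]
```

apply_moves(plan=[{"jaw": 0.65, "offset": [0, 0, 0], "delta_rot": [0, 0, 0]}, {"jaw": 0.8, "offset": [0, 0, 0], "delta_rot": [0, 0, 0]}, {"jaw": 1, "offset": [0, 0, 0], "delta_rot": [0, 0, 0]}, {"jaw": 1, "offset": [0, 0, 0], "delta_rot": [0, 0, 0]}, {"jaw": 1, "offset": [0, 0, 0], "delta_rot": [0, 0, 0]}, {"jaw": 1, "offset": [0, 0, 1.5], "delta_rot": [0, 0, 0]}, {"jaw": 1, "offset": [0, 0, 3], "delta_rot": [0, 0, 0]}, {"jaw": 1, "offset": [0, 0, 4], "delta_rot": [0, 0, 0]}, {"jaw": 1, "offset": [0, 0, 3], "delta_rot": [0, 0, 0]}, {"jaw": 1, "offset": [0, 0, 1], "delta_rot": [0, 0, 0]}])

```text
time: 15.2
position: [0.4557, -0.0917, 0.2214]
ee_rot: [179.8, -0.0, 61.6]
ft_force: [-0.6, 0.1, 0.3]
width: 1.001
finger_force: 0.0
```

apply_moves(plan=[{"jaw": 1, "offset": [0, 0, 0], "delta_rot": [0, 0, 0]}, {"jaw": 1, "offset": [0, 0, 0], "delta_rot": [0, 0, 0]}])

```text
time: 15.4
position: [0.4543, -0.0913, 0.2178]
ee_rot: [-179.9, 0.0, 61.6]
ft_force: [0.1, -0.4, -0.4]
width: 0.996
finger_force: 0.0
```

```bash
python3 - <<'E'
from h import *
s=robot.read_state(); print(s["time"],s["position"],s["width"],s["ft_force"])
for n in ("wrist","side","scene"):
    im,dp=robot.get_image(n)
    if n=="side": cv2.imwrite("pics/f_side.png",cv2.resize(im[180:310,280:440],None,fx=4,fy=4))
    P=pts(n,np.ones(dp.shape,bool),dp); Q=P[(np.hypot(P[:,0]-.455,P[:,1]+.091)<.018)&(P[:,2]<.12)&(P[:,2]>.06)]
    Q=Q[abs(Q[:,2]-np.median(Q[:,2]))<.004]; A=np.c_[Q[:,:2]-[.455,-.0914],np.ones(len(Q))]; print(n,len(Q),np.linalg.lstsq(A,Q[:,2],rcond=None)[0].round(4))
E
```

```text
15.4 [ 0.45432322 -0.09126849  0.2177921 ] 0.9960999630380466 [ 0.08126207 -0.41760665 -0.4282873 ]
wrist 1346 [-0.0003 -0.0002  0.0924]
side 169 [-0.0043 -0.0014  0.0916]
scene 95 [ 0.0003 -0.0054  0.092 ]
```

View pics/f_side.png

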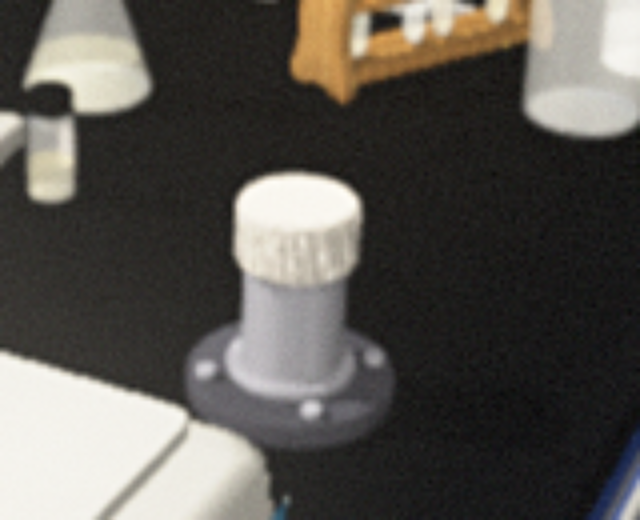

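```bash
python3 -c "
from plant import robot
print(robot.job_done())"
```

```text
the job is handed in; nothing more can be done
None
```

The cap is on the vessel and screwed fully home, and I released it and handed the job in at about 15.5 s. It dropped into the gaps after about 34° backwards. It then came up against the stop after about 62° clockwise, with the cap's top level at about 92 mm (91.7 mm expected). Forces stayed under about 15 N in the readings, and the arm worked only at the cap and vessel; I did not re-measure the bystanders' positions.

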